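# Clear the drying tray and comb the stirring rods into its flutes

## Task

The washing-up stands on the conservation bench's fluted drying tray: first stand the two tall amber jars that are on the tray upright in the two empty cells of the divided crate, one to a cell, setting them down without dropping them. Then take the wooden rake from its rest and comb it through the tray until all five white stirring rods have settled parallel, each down in a flute of its own; the rods are clean, so move them with the rake only, never with the gripper. Finally put the rake back in its rest, teeth down as it was, and leave the tins, brush, weight and wash bottle where they are.

Things in the scene. Friction and masses are not known exactly. Their poses are not given: they have to be found in the camera images.
- tray: Fluted drying tray, grey plastic, fixed to the bench, 196 (x) x 272 (y) x 46 mm high. Origin: centre of its underside, z up. Ten open flutes run along its x axis, 20 mm apart (flute centres at y = +-10, 30, 50, 70, 90 mm), between round-topped ridges 5.5 mm wide at y = 0, +-20 ... +-100 mm. The flutes end at 46 mm high walls at x = +-90 mm.
- tray_ridges (a point): Centre of the tray at the height of the ridge tops, 16 mm above the tray's origin; axes as the tray. The flute floors lie 10 mm below it, so a rod in a flute has its axis 4 mm below it and stands 2 mm proud of the ridges; a rod lying across the ridges has its axis 6 mm above it.
- tray_side (a point): Point on the tray's rim at tray x = 0, y = +133 mm, z = 46 mm. Both sides are alike: from the last ridge at y = +-100 mm (z = 16 mm) a smooth slope rises to z = 27 mm at y = +-130 mm, where the 46 mm high wall stands. Rods roll down the slope towards the flutes.
- rod0: White round PTFE stirring rod with domed ends, slippery, 12 mm diameter, 150 mm long, about 34 g. Origin at its middle, on its axis; x along the rod. Lies loose and askew across the ridges of the tray.
- rod1: White round PTFE stirring rod with domed ends, slippery, 12 mm diameter, 150 mm long, about 34 g. Origin at its middle, on its axis; x along the rod. Lies loose and askew across the ridges of the tray.
- rod2: White round PTFE stirring rod with domed ends, slippery, 12 mm diameter, 150 mm long, about 34 g. Origin at its middle, on its axis; x along the rod. Lies loose and askew across the ridges of the tray.
- rod3: White round PTFE stirring rod with domed ends, slippery, 12 mm diameter, 150 mm long, about 34 g. Origin at its middle, on its axis; x along the rod. Lies loose and askew across the ridges of the tray.
- rod4: White round PTFE stirring rod with domed ends, slippery, 12 mm diameter, 150 mm long, about 34 g. Origin at its middle, on its axis; x along the rod. Lies loose and askew across the ridges of the tray.
- rake: Wooden hand rake, about 180 g, hung teeth down in its rest. Origin: middle of the row of tooth tips; x along the row, z up. Ten round steel teeth, 8 mm diameter, domed tips, from x = -76.5 to +76.5 mm, 17 mm apart, 34 mm long; above them the head bar, 196 (x) x 18 (y) mm, z = 34 to 52 mm; on top the grip, an upright board 80 (x) x 20 (y) mm, z = 52 to 104 mm.
- rake_grip (a point): Point in the middle of the rake's grip, 80 mm straight above the origin of the rake; axes as the rake. Pinch the grip here across its 20 mm thickness (along the rake's y). Drawn slowly from one side of the tray to the other, across the flutes, with the row parallel to them and the tips 3 to 8 mm above the ridge tops, the rake turns the rods parallel and each drops into the next free flute.
- rest: Dark wooden rest for the rake, fixed: foot 204 (x) x 60 (y) mm, two notched uprights at x = +-91 mm, 10 mm thick, 67 mm high. Origin: centre of its underside. The rake's head bar lies across them at z = 44 mm between cheeks 24 mm apart in y with flared mouths; the hung rake's origin is then 10 mm above the rest's origin, at x = y = 0, axes parallel.
- crate: Plywood crate, fixed, 134 x 134 x 50 mm, walls and dividers 5 mm, four square cells of about 59 mm, floor at z = 5 mm. Origin: centre of its underside. It may be turned any way.
- cell0 (a point): Centre of the floor of an empty cell of the crate, 5 mm above the bench. The two empty cells lie side by side, 64.5 mm apart; the tins stand in the other two.
- cell1 (a point): Centre of the floor of an empty cell of the crate, 5 mm above the bench. The two empty cells lie side by side, 64.5 mm apart; the tins stand in the other two.
- jar0_mid (a point): Tall closed amber jar with a black lid, round, 44 mm diameter, 105 mm high, about 130 g, standing upright on the ridges of the tray among the rods (its foot at tray z = 16 mm). Point at its centre, half-way up (52 mm above its foot); z up. Belongs in an empty cell of the crate.
- jar1_mid (a point): Tall closed amber jar with a black lid, round, 44 mm diameter, 105 mm high, about 130 g, standing upright on the ridges of the tray among the rods (its foot at tray z = 16 mm). Point at its centre, half-way up (52 mm above its foot); z up. Belongs in an empty cell of the crate.
- jar0: The jar of point jar0_mid; origin: centre of its underside.
- jar1: The jar of point jar1_mid; origin: centre of its underside.
- tin0: Short aluminium tin, 50 mm diameter, 58 mm high, standing in a cell of the crate. Origin: centre of its underside. Leave alone.
- tin1: Short aluminium tin, 50 mm diameter, 58 mm high, standing in a cell of the crate. Origin: centre of its underside. Leave alone.
- brush: Flat brush lying on the bench beyond the tray, about 200 mm long along its x. Origin: centre of its underside. Leave alone.
- weight: Brass paper weight with a knob, 48 mm diameter, 62 mm high. Origin: centre of its underside. Leave alone.
- washbottle: White wash bottle, 56 mm diameter, 150 mm high. Origin: centre of its underside. Leave alone.
Not all that is in view belongs to the job. What is shaped like the rod4 but black or red is not meant.

How it is judged:
By the outcome, as a careful person would: the job done as asked, in the order asked, and still so for the second after the job is handed in, with the robot touching nothing.
It also fails if it takes over 72 s, if anything falls off the work surface, if the arm or the gripper's body presses on something with over 40 N, if the wrist force passes 120 N, or if a joint passes its speed limit or range.

## Robot

A 6-joint arm with a two-finger parallel gripper is mounted at the origin on the work surface. World frame = base frame: x ahead of the robot, y to its left, z up, the work surface at z = 0. Lengths are in m, angles in rad, forces in N, time in s.
With the tool pointing down it reaches from about 0.375 to 0.975 m from the base axis. Payload 3.8 kg.
Tool frame: the origin (TCP) lies at the very end of the fingers, on their centre line; the grasp point (between the pads) lies 19 mm behind it; z points along the fingers, y is the line along which they close (so a half turn about z gives the same grasp; the last joint's range is limited). The gripper opens to 85 mm and grips with 20 to 120 N. Pads are 22 mm wide; open, the fingers measure 114 mm over their backs; the gripper's body (76 mm by 85 mm) begins 54 mm behind the grasp point. The pads swing forward as they close: fully open they stand 13 mm farther back than shut.
Start: joints at [-1.322, 0.264, 1.604, -0, 1.274, -0.037], TCP at [0.19, -0.648, 0.231] pointing down, gripper open.
Joint ranges: [-2.63, 2.63], [-0.94, 2.18], [0.31, 2.57], [-1.31, 4.45], [0, 2.66], [-2.55, 2.55]. Speed limits (rad/s): [2.57, 2.57, 3.14, 3.14, 3.14, 3.14].

## Interface

Orientations are given as a rotation vector (axis times angle).
In Python, from workcell import monitor, viewer, job gives the robot as it stands. The module is installed in compiled form; this text tells all that it offers.
- The arm moves only by the tool step_arm, never from a script. Its argument "series" is one flat list of numbers, 4 for each row, row after row: the shift along the tool's x, y, z in m, then the turn about the tool's z in rad. A call has 1 to 8 rows; each row is the pose to reach, as a shift and turn from the pose commanded when the call began, along the tool's axes at that moment; what a row does not reach only later rows make up. A row lasts 1/8 s, in which the tool goes at most 62.5 mm and 10.7 degrees, less where a joint would pass 70% of its speed; a pose out of reach is approached as far as the arm can. A call with a gripper value outside its range is refused whole. "gripper" is the opening, from 0 (shut) to 1 (fully open), set as the call begins (left out, the last holds). The fingers move at their own pace and stop on an object; "newtons" is the grip in N (left out, the last holds). Time passes only in rows, so rows that repeat a pose let the fingers close. It gives the time, the measured TCP pose, the force, the opening and the grip force at its end, in the units of the state.
- monitor.read_state(): the state, without advancing time (a new reading comes with each control period).
- viewer.read_camera(name): name is "scene" or "top" or "wrist"; returns a dict with "image" (420x560x3 uint8, red, green, blue), "intrinsics" (3x3 intrinsics, pixels), "distortion" ([k1, k2, p1, p2, k3] as OpenCV has them; the pictures are not rectified), "T" (4x4, takes a point from camera to world coordinates); the wrist camera has in their place "hand_eye" (4x4, takes a point from camera to tool coordinates, whose origin is the TCP and whose axes are the flange's). Camera axes: x right, y up, looking along -z (the intrinsics and any distortion apply to the point x, -y, -z); pixel columns grow to the right and rows downward; lengths in m; the calibration is good to about 2 mm. A picture is of the moment at which its call begins: read the wrist's pose just before it. There is no depth.
- job.finish_job(): hands the job in; it is judged then, once.
Trained networks look in a picture, given as the dict that the camera call returned (one of the last four; its "shot" number tells which), for a name from the list of things; names that differ only in an ending like _2 or _b are one class to them, and where a whole thing is asked for, a point or a joint stands for the part that bears it (a point fixed in the world has none). Each returns a list of dicts, best first, with "score" (0 to 1); they miss things now and then, are a little off and sometimes report something else, mostly with a low value. They report only what shows in the picture. A call takes as long as a camera call. They do not tell look-alikes from the thing itself.
- viewer.boxes_of(picture, label): "extent" ([centre column, centre row, width, height] in pixels, round what is visible of it).
- viewer.spot_point(picture, label): "point" ([column, row] in pixels: a listed point, or the origin of a listed thing).
The state is a dict: "time": time; "q": joint angles; "joint_vel": joint speeds; "joint_torque": joint torques, N m; "tool_pos": TCP position; "tcp_rot": TCP orientation; "wrist_force": force on the tool from outside, world axes, zero at the start; "torque": the same for the moment, N m; "width": opening from 0.0 (shut) to 1.0 (fully open); "grip_force": force on a finger pad.
Only numpy, scipy, OpenCV 4.12 (cv2) and the standard library are available. Lean on these libraries where they do the work, as an engineer would, in place of code of your own. Each camera call takes 0.05 s, during which the arm holds its last target. There are 200 camera calls.

## Working session

There is one attempt and no reset: what is moved stays moved. The work goes in short steps, Python scripts to look and compute and a tool call to move; the robot and the scene stay as the last step left them, time stands still between calls to the robot, and variables do not carry over. Pictures are saved under pics/ and viewed, at most 11 in all, crops included, and the job is handed in when it is done.

Besides the shell and the picture viewer there is one more tool, called after "Request:" by a JSON object that holds its "op" and its "data". step_arm: Moves the arm, as the interface text tells. Its arguments: {"type":"object","properties":{"series":{"type":"array"},"gripper":{"type":"number"},"newtons":{"type":"number"}},"required":["series"]}

```bash
mkdir -p pics
cat > h.py <<'E'
import numpy as np, cv2
from scipy.spatial.transform import Rotation as R
from workcell import monitor, viewer, job
def shot(name):
    s=monitor.read_state(); p=viewer.read_camera(name)
    if name=="wrist":
        T=np.eye(4); T[:3,:3]=R.from_rotvec(s["tcp_rot"]).as_matrix(); T[:3,3]=s["tool_pos"]; p["Tw"]=T@np.array(p["hand_eye"])
    else: p["Tw"]=np.array(p["T"])
    return p
def at(p,px,z):
    u=cv2.undistortPoints(np.array([[px]],float),np.array(p["intrinsics"]),np.array(p["distortion"]))[0,0]
    d=p["Tw"][:3,:3]@np.array([u[0],-u[1],-1]); o=p["Tw"][:3,3]
    return o+d*(z-o[2])/d[2]
def proj(p,X):
    c=np.linalg.inv(p["Tw"])@np.r_[X,1]
    return cv2.projectPoints(np.array([[c[0],-c[1],-c[2]]]),np.zeros(3),np.zeros(3),np.array(p["intrinsics"]),np.array(p["distortion"]))[0].ravel()
def save(p,n): cv2.imwrite("pics/"+n,p["image"][:,:,::-1])
E
cat > a.py <<'E'
from h import *
Z=dict(tray_ridges=.016,tray_side=.046,rake_grip=.09,rest=0,crate=0,cell0=.005,jar0_mid=.068,jar0=.016,tin0=0,rod0=.022,rake=.01,weight=0,washbottle=0,brush=0)
s=monitor.read_state();print(s["tool_pos"],s["tcp_rot"],s["time"])
for c in ("top","scene"):
    p=shot(c); save(p,c+"0.png"); print(c,p["Tw"][:3,3])
    for l,z in Z.items():
        for r in viewer.spot_point(p,l):
            if r["score"]>.25: print(l,round(r["score"],2),np.round(r["point"]),np.round(at(p,r["point"],z),4)[:2])
E
python3 a.py
```

```text
[ 0.19010893 -0.64688407  0.22994083] [-3.10732216e+00 -4.47100209e-01  4.19788666e-04] 0.0
top [0.41062534 0.01640293 1.18300935]
tray_ridges 0.88 [285. 190.] [ 0.5654 -0.0021]
tray_side 0.88 [233. 172.] [0.6041 0.1259]
rake_grip 0.61 [143. 197.] [0.5391 0.3324]
rest 0.59 [148. 202.] [0.5369 0.3438]
crate 0.96 [407. 215.] [ 0.5015 -0.312 ]
cell0 0.93 [414. 200.] [ 0.5378 -0.3304]
cell0 0.83 [392. 208.] [ 0.5191 -0.2713]
jar0_mid 0.63 [325. 175.] [ 0.5941 -0.0971]
jar0 0.78 [250. 203.] [0.531  0.0859]
jar0 0.56 [322. 178.] [ 0.593  -0.0939]
tin0 0.83 [397. 229.] [ 0.4655 -0.2852]
tin0 0.56 [423. 225.] [ 0.4753 -0.352 ]
rod0 0.85 [298. 188.] [ 0.5673 -0.0337]
rod0 0.78 [168. 328.] [0.2286 0.2857]
rod0 0.75 [427. 318.] [ 0.246 -0.347]
rod0 0.68 [323. 180.] [ 0.5888 -0.0971]
rod0 0.66 [266. 184.] [0.5782 0.0469]
rod0 0.65 [277. 192.] [0.5579 0.019 ]
rod0 0.6 [307. 196.] [ 0.5481 -0.0565]
rod0 0.6 [281. 194.] [0.5529 0.0083]
rake 0.58 [148. 204.] [0.532  0.3417]
weight 0.39 [391. 208.] [ 0.5196 -0.27  ]
washbottle 0.63 [210. 276.] [0.3502 0.1862]
brush 0.64 [326. 120.] [ 0.7485 -0.109 ]

[... 529 characters left out ...]
. 256.] [ 0.6312 -0.0812]
jar0 0.82 [230. 258.] [ 0.6035 -0.0957]
jar0 0.73 [334. 203.] [0.3718 0.1769]
jar0 0.57 [302. 243.] [0.5323 0.0909]
tin0 0.85 [154. 215.] [ 0.4675 -0.3527]
tin0 0.53 [174. 214.] [ 0.4569 -0.2939]
rod0 0.78 [256. 244.] [ 0.555  -0.0358]
rod0 0.67 [371. 174.] [0.2367 0.2911]
rod0 0.64 [276. 249.] [0.5638 0.0206]
rod0 0.64 [283. 254.] [0.5782 0.0418]
rod0 0.58 [271. 246.] [0.5574 0.006 ]
rod0 0.56 [176. 163.] [ 0.2586 -0.3408]
rod0 0.46 [249. 242.] [ 0.5509 -0.0534]
rake 0.75 [394. 251.] [0.5275 0.3405]
weight 0.67 [258. 246.] [ 0.5437 -0.0301]
weight 0.58 [215. 191.] [ 0.3487 -0.1954]
washbottle 0.57 [335. 203.] [0.3566 0.1813]
brush 0.94 [215. 313.] [ 0.7541 -0.1054]
```

```bash
python3 -c "
import cv2
a=cv2.imread('pics/top0.png')[90:300,110:460]
cv2.imwrite('pics/top0c.png',cv2.resize(a,(800,480),interpolation=cv2.INTER_CUBIC))"
```

```text
(no output)
```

View pics/top0c.png

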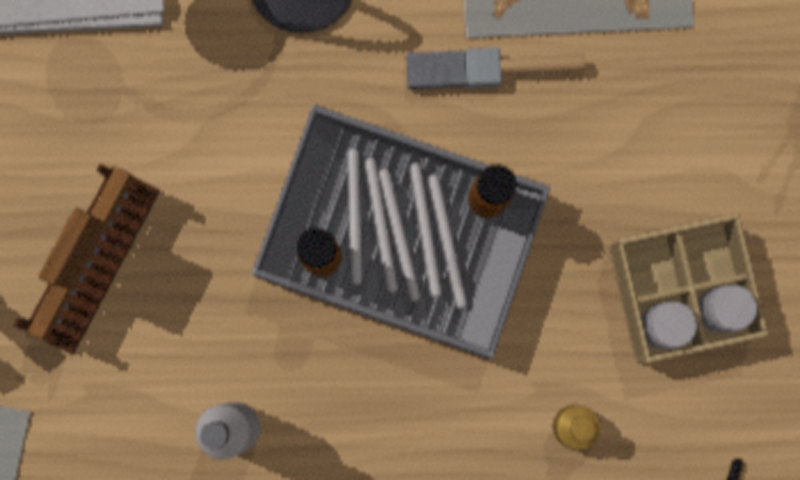

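The crop shows the tray turned about 17°, with its corners at (317,107), (549,185), (491,354) and (256,272). The jars are at (318,248) and (495,185), and five rods lie askew between them. The rake rest is at left, and the crate is at right with its upper two cells empty. Next I'll look at the crate with the wrist camera on the way to the jars.

```bash
cat >> h.py <<'E'
def go(*poses):
    "poses x,y,z,yaw of tool x (mod pi) -> rows from present pose"
    s=monitor.read_state(); M=R.from_rotvec(s["tcp_rot"]).as_matrix(); y0=np.arctan2(M[1,0],M[0,0])
    print("now",np.round(s["tool_pos"],4),"yaw",round(y0,3),"q6",round(s["q"][5],3),"t",round(s["time"],2))
    for P in poses:
        d=M.T@(np.array(P[:3])-s["tool_pos"]); a=-(P[3]-y0)
        print(np.round(d,4),"turn",round(a,3),"or",round((a+np.pi/2)%np.pi-np.pi/2,3))
E
python3 - <<'E'
from h import *
p=shot("top")
C=[at(p,np.array(c)/2.2857+[110,90],.046) for c in [(317,107),(549,185),(491,354),(256,272)]]
C=np.array(C)[:,:2];print(C.round(4),C.mean(0))
for a,b in((0,1),(3,2),(3,0),(2,1)): d=C[b]-C[a];print(np.hypot(*d),np.degrees(np.arctan2(d[1],d[0])))
for l,z in(("jarlid",.121),):
  for c in[(318,248),(495,185)]:print(at(p,np.array(c)/2.2857+[110,90],z))
go((.47,-.30,.34,.0),(.59,-.095,.18,0))
p=shot("wrist");print(np.array(p["hand_eye"]).round(3))
E
```

```text
[[ 0.6927  0.0881]
 [ 0.6069 -0.1613]
 [ 0.4259 -0.0963]
 [ 0.5143  0.1527]] [ 0.55994482 -0.00418378]
0.26377566692568244 -108.99089780321074
0.264323348982918 -109.55295336487848
0.18975072258133707 -19.90718321880939
0.19233559619756577 -19.735488268898663
[0.53118893 0.08228611 0.121     ]
[ 0.59409928 -0.09516802  0.121     ]
now [ 0.1903 -0.6476  0.2313] yaw 0.286 q6 -0.037 t 1.55
[ 0.3664 -0.2547 -0.1087] turn 0.286 or 0.286
[ 0.5393 -0.4175  0.0513] turn 0.286 or 0.286
[[ 0.001  0.948  0.317  0.081]
 [ 1.    -0.001 -0.001 -0.   ]
 [-0.001  0.317 -0.948 -0.143]
 [ 0.     0.     0.     1.   ]]
```

Request:
{"op": "step_arm", "data": {"series": [0.42,-0.22,-0.1,0.286,0.42,-0.22,-0.1,0.286,0.42,-0.22,-0.1,0.286,0.42,-0.22,-0.1,0.286,0.42,-0.22,-0.1,0.286,0.42,-0.22,-0.1,0.286,0.42,-0.22,-0.1,0.286,0.42,-0.22,-0.1,0.286], "gripper": 1, "newtons": 30}}

```text
time: 2.6
tool_pos: [0.533, -0.3161, 0.3322]
tcp_rot: [3.141, 0.002, 0.002]
wrist_force: [0.1, -0.7, -0.3]
width: 0.999
grip_force: 0.0
```

Run:
```python
from h import *
p=shot("wrist"); save(p,"w1.png")
for l,z in (("crate",0),("cell0",.005),("jar0_mid",.068),("tray_ridges",.016)):
    for r in viewer.spot_point(p,l):
        if r["score"]>.25: print(l,round(r["score"],2),np.round(r["point"]),np.round(at(p,r["point"],z),4)[:2])
go((.594,-.095,.18,0),(.594,-.095,.075,0))
```

```text
crate 0.73 [277. 179.] [ 0.4981 -0.3097]
crate 0.4 [259. 211.] [ 0.4537 -0.2847]
cell0 0.75 [298. 155.] [ 0.5307 -0.3368]
cell0 0.65 [249. 166.] [ 0.5169 -0.2735]
jar0_mid 0.77 [ 82. 107.] [ 0.5973 -0.0942]
tray_ridges 0.69 [ 39. 136.] [ 0.5604 -0.0015]
tray_ridges 0.55 [ 84. 109.] [ 0.5925 -0.069 ]
now [ 0.5309 -0.3182  0.331 ] yaw 0.0 q6 0.991 t 2.85
[ 0.0633 -0.2233  0.1509] turn 0.0 or 0.0
[ 0.0634 -0.2233  0.2559] turn 0.0 or 0.0
```

View pics/w1.png

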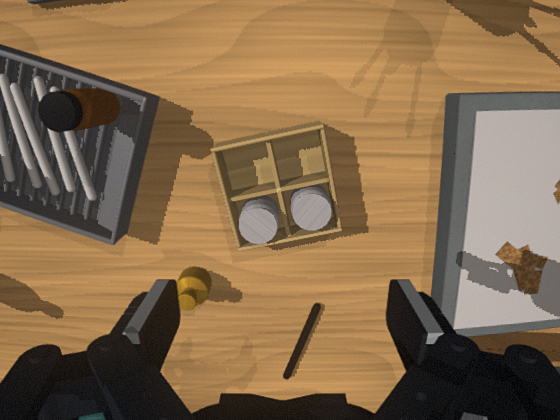

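The wrist view shows the crate's rim corners at (213,149), (324,122), (340,231) and (238,249), with the dividers crossing near (278,190). The jar is at (62,110), leaning away from the camera.

Run:
```python
from h import *
p=shot("wrist")
C=np.array([at(p,c,.05)[:2] for c in[(213,149),(324,122),(340,231),(238,249)]]);print(C.round(4),C.mean(0))
for a,b in((0,1),(3,2),(3,0),(2,1)): d=C[b]-C[a];print(np.hypot(*d),np.degrees(np.arctan2(d[1],d[0])))
print(at(p,(278,190),.05))
```

```text
[[ 0.5439 -0.2382]
 [ 0.5746 -0.3657]
 [ 0.4419 -0.3903]
 [ 0.4173 -0.2626]] [ 0.49442138 -0.31420101]
0.13113854179487036 -76.43845770870224
0.130040638407113 -79.10754122681493
0.12887887351616134 10.92200477911215
0.13498857223663271 10.515045297098712
[ 0.49458156 -0.31338677  0.05      ]
```

Request:
{"op": "step_arm", "data": {"series": [0.064,-0.223,0.14,0,0.064,-0.223,0.14,0,0.064,-0.223,0.14,0,0.064,-0.223,0.14,0,0.064,-0.223,0.14,0,0.064,-0.223,0.2,0,0.064,-0.223,0.255,0,0.064,-0.223,0.255,0]}}

```text
time: 3.9
tool_pos: [0.5902, -0.0958, 0.0714]
tcp_rot: [-3.14, 0.003, 0.017]
wrist_force: [-0.2, 0.8, -0.0]
width: 0.996
grip_force: 0.0
```

Request:
{"op": "step_arm", "data": {"series": [0,0,0,0,0,0,0,0,0,0,0,0,0,0,0,0,0,0,0,0], "gripper": 0}}

```text
time: 4.53
tool_pos: [0.5979, -0.096, 0.0799]
tcp_rot: [3.14, 0.0, 0.009]
wrist_force: [0.6, -0.8, 6.4]
width: 0.494
grip_force: 30.0
```

Request:
{"op": "step_arm", "data": {"series": [0,0,-0.02,0,0,0,-0.06,-0.05,-0.01,0.03,-0.1,-0.22,-0.022,0.08,-0.1,-0.4,-0.034,0.13,-0.1,-0.58,-0.047,0.18,-0.1,-0.76,-0.058,0.22,-0.1,-0.94,-0.063,0.241,-0.1,-1.12]}}

```text
time: 5.52
tool_pos: [0.5314, -0.3383, 0.1777]
tcp_rot: [2.658, 1.673, 0.0]
wrist_force: [-0.1, 0.7, -2.4]
width: 0.494
grip_force: 31.3
```

Request:
{"op": "step_arm", "data": {"series": [0,0,0,-0.17,0,0,0,-0.28,0,0,0,-0.28]}}

```text
time: 5.9
tool_pos: [0.5322, -0.3362, 0.1774]
tcp_rot: [2.404, 2.022, 0.0]
wrist_force: [0.2, 0.3, -1.2]
width: 0.497
grip_force: 31.3
```

Run:
```python
from h import *
p=shot("wrist"); save(p,"w2.png")
for l,z in (("jar0",.115),("cell0",.005)):
    for r in viewer.spot_point(p,l):
        if r["score"]>.25: print(l,round(r["score"],2),np.round(r["point"]),np.round(at(p,r["point"],z),4)[:2])
for k in range(3): print(monitor.read_state()["tool_pos"])
go((.533,-.336,.10,1.4),(.533,-.336,.065,1.4))
```

```text
jar0 0.61 [278. 234.] [ 0.5289 -0.3386]
jar0 0.46 [256. 116.] [ 0.5292 -0.2683]
cell0 0.96 [258. 115.] [ 0.5215 -0.2742]
cell0 0.62 [287. 186.] [ 0.5353 -0.3397]
[ 0.53232754 -0.33597573  0.17687432]
[ 0.53232754 -0.33597573  0.17687432]
[ 0.53232754 -0.33597573  0.17687432]
now [ 0.5323 -0.336   0.1769] yaw 1.398 q6 -0.43 t 6.05
[0.0001 0.0006 0.0769] turn -0.002 or -0.002
[1.000e-04 6.000e-04 1.119e-01] turn -0.002 or -0.002
```

View pics/w2.png

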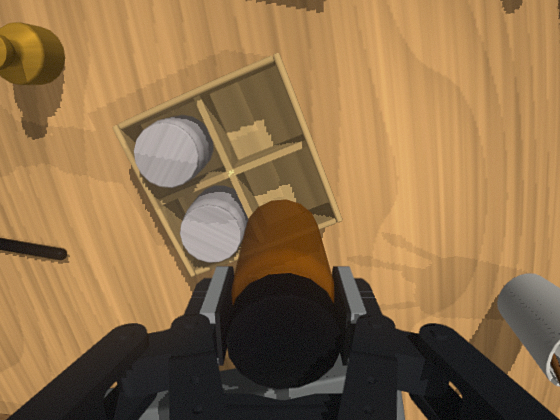

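The jar hangs upright above the far cell. The crate's rim corners are at (118,127), (277,56), (338,220) and (193,275), and the dividers cross at (232,172).

Run:
```python
from h import *
p=shot("wrist")
C=np.array([at(p,c,.05)[:2] for c in[(118,127),(277,56),(338,220),(193,275)]]);print(C.round(4),C.mean(0), at(p,(232,172),.05))
c=(C.mean(0)+at(p,(232,172),.05)[:2])/2
for v in(1,2): print("cell",c+(C[v]-c)/np.hypot(*(C[v]-c))*45.6e-3)
print(at(p,(278,234),.115))
```

```text
[[ 0.422  -0.261 ]
 [ 0.5459 -0.2343]
 [ 0.5719 -0.3609]
 [ 0.4475 -0.3888]] [ 0.49683403 -0.31126971] [ 0.49829713 -0.30924088  0.05      ]
cell [ 0.52204573 -0.27178346]
cell [ 0.53524977 -0.33593139]
[ 0.52897813 -0.33835084  0.115     ]
```

Request:
{"op": "step_arm", "data": {"series": [0,0.003,0.03,0,0,0.003,0.06,0,0,0.003,0.085,0,0,0.003,0.098,0,0,0.003,0.104,0,0,0.003,0.107,0,0,0.003,0.107,0]}}

```text
time: 6.98
tool_pos: [0.5357, -0.337, 0.0701]
tcp_rot: [2.402, 2.023, 0.001]
wrist_force: [0.2, 1.2, -1.7]
width: 0.496
grip_force: 31.3
```

Request:
{"op": "step_arm", "data": {"series": [0,0,0.0015,0,0,0,0.003,0,0,0,0.003,0]}}

```text
time: 7.35
tool_pos: [0.536, -0.3377, 0.0691]
tcp_rot: [2.401, 2.022, 0.0]
wrist_force: [-3.4, 0.9, 8.8]
width: 0.493
grip_force: 32.2
```

Request:
{"op": "step_arm", "data": {"series": [0,0,0,0,0,0,0,0,0,0,0,0,0,0,-0.03,0,0,0,-0.09,0], "gripper": 1}}

```text
time: 7.98
tool_pos: [0.5327, -0.3349, 0.153]
tcp_rot: [-2.397, -2.018, 0.003]
wrist_force: [1.2, -0.4, 0.4]
width: 1.001
grip_force: 0.0
```

Run:
```python
from h import *
p=shot("wrist"); save(p,"w3.png")
print([ (r["score"],r["extent"]) for r in viewer.boxes_of(p,"jar0")])
go((.531,.084,.16,1.4),(.531,.084,.076,1.4))
```

```text
[(0.63, [288.6, 227.2, 70.7, 107.7])]
now [ 0.5396 -0.3396  0.1644] yaw 1.4 q6 -0.43 t 8.07
[ 0.4159 -0.0805  0.0011] turn -0.0 or -0.0
[ 0.4164 -0.0816  0.0851] turn -0.0 or -0.0
```

View pics/w3.png

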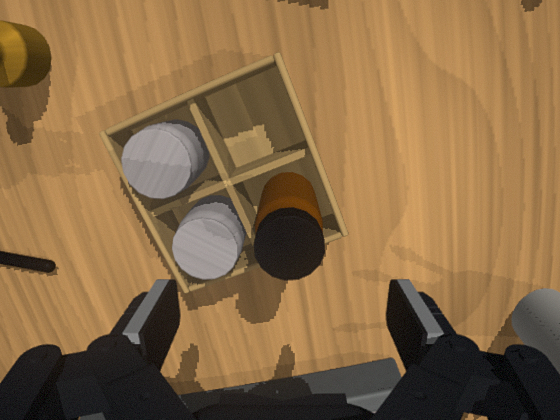

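The first jar stands in its cell at (288,230). Now the second jar.

Request:
{"op": "step_arm", "data": {"series": [0.414,-0.075,0,0,0.414,-0.075,0,0,0.414,-0.075,0,0,0.414,-0.075,0,0,0.414,-0.075,0,0,0.414,-0.075,0,0,0.414,-0.075,0,0,0.414,-0.075,0,0]}}

```text
time: 9.07
tool_pos: [0.5314, 0.0871, 0.156]
tcp_rot: [-2.398, -2.029, -0.001]
wrist_force: [0.2, 0.7, -0.5]
width: 1.0
grip_force: 0.0
```

Run:
```python
from h import *
p=shot("wrist"); save(p,"w4.png")
for l,z in (("jar0_mid",.068),("jar0",.016),("tray_ridges",.016),("rest",0),("rake_grip",.09)):
    for r in viewer.spot_point(p,l):
        if r["score"]>.25: print(l,round(r["score"],2),np.round(r["point"]),np.round(at(p,r["point"],z),4)[:2])
go((.531,.084,.076,1.4))
```

```text
jar0 0.91 [284. 193.] [0.5326 0.0871]
tray_ridges 0.73 [332. 284.] [ 0.5605 -0.001 ]
now [0.5318 0.0828 0.1561] yaw 1.398 q6 0.281 t 9.38
[ 0.001  -0.001   0.0801] turn -0.002 or -0.002
```

View pics/w4.png

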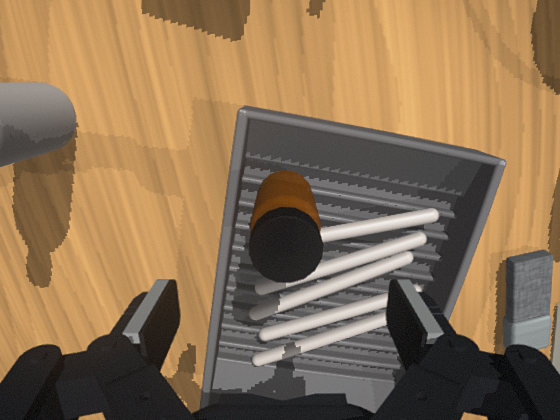

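The jar's lid is at (286,243) and its foot at (284,193), centred between the fingers. All five rods are in view.

Request:
{"op": "step_arm", "data": {"series": [0.003,0,0.04,0,0.003,0,0.07,0,0.003,0,0.08,0,0.003,0,0.08,0]}}

```text
time: 9.88
tool_pos: [0.532, 0.0863, 0.0759]
tcp_rot: [-2.404, -2.022, 0.002]
wrist_force: [0.7, -0.2, 0.3]
width: 1.002
grip_force: 0.0
```

Request:
{"op": "step_arm", "data": {"series": [0,0,0,0,0,0,0,0,0,0,0,0,0,0,0,0,0,0,0,0], "gripper": 0}}

```text
time: 10.5
tool_pos: [0.5333, 0.0872, 0.0778]
tcp_rot: [2.402, 2.023, 0.003]
wrist_force: [-0.3, 0.3, 5.9]
width: 0.499
grip_force: 30.2
```

Request:
{"op": "step_arm", "data": {"series": [0,0,-0.03,0,0,0,-0.08,0,-0.03,0,-0.105,0,-0.08,0.015,-0.105,0,-0.13,0.025,-0.105,0,-0.18,0.035,-0.105,0,-0.23,0.045,-0.105,0,-0.28,0.055,-0.105,0]}}

```text
time: 11.5
tool_pos: [0.5384, -0.1997, 0.1811]
tcp_rot: [-2.403, -2.024, -0.0]
wrist_force: [0.8, -0.8, 0.1]
width: 0.495
grip_force: 31.2
```

Run:
```python
from h import *
go((.521,-.273,.18,1.4))
```

```text
now [ 0.5384 -0.1997  0.1811] yaw 1.4 q6 -0.228 t 11.5
[-0.0752 -0.0047  0.0011] turn -0.0 or -0.0
```

Request:
{"op": "step_arm", "data": {"series": [-0.04,-0.003,0,0,-0.075,-0.005,0,0,-0.075,-0.005,0.03,0,-0.075,-0.005,0.06,0,-0.075,-0.005,0.085,0,-0.075,-0.005,0.1,0,-0.075,-0.005,0.108,0,-0.075,-0.005,0.108,0]}}

```text
time: 12.5
tool_pos: [0.5211, -0.2712, 0.0731]
tcp_rot: [-2.402, -2.024, 0.0]
wrist_force: [0.2, 0.6, -0.6]
width: 0.497
grip_force: 31.2
```

Request:
{"op": "step_arm", "data": {"series": [0,0,0.0015,0,0,0,0.003,0,0,0,0.004,0,0,0,0.004,0]}}

```text
time: 13.0
tool_pos: [0.5211, -0.2713, 0.0694]
tcp_rot: [2.403, 2.024, 0.0]
wrist_force: [0.4, 0.2, -1.8]
width: 0.493
grip_force: 31.2
```

Request:
{"op": "step_arm", "data": {"series": [0,0,0.001,0,0,0,0.002,0,0,0,0.003,0,0,0,0.003,0]}}

```text
time: 13.5
tool_pos: [0.5211, -0.2714, 0.0669]
tcp_rot: [2.403, 2.024, -0.0]
wrist_force: [-2.0, 0.9, 5.1]
width: 0.495
grip_force: 31.7
```

Request:
{"op": "step_arm", "data": {"series": [0,0,0,0,0,0,0,0,0,0,0,0,0,0,-0.03,0,0,0,-0.09,0,0.03,0,-0.13,-0.1,0.08,0,-0.16,-0.28,0.14,-0.02,-0.18,-0.46], "gripper": 1}}

```text
time: 14.5
tool_pos: [0.5274, -0.133, 0.2475]
tcp_rot: [1.871, 2.519, 0.003]
wrist_force: [0.1, 0.5, 0.1]
width: 0.998
grip_force: 0.0
```

Run:
```python
from h import *
go((.56,.25,.28,2.65))
```

```text
now [ 0.5274 -0.133   0.2475] yaw 1.864 q6 -0.587 t 14.5
[ 0.3571  0.1421 -0.0327] turn -0.786 or -0.786
```

Request:
{"op": "step_arm", "data": {"series": [0.36,0.14,-0.03,-0.79,0.36,0.14,-0.03,-0.79,0.36,0.14,-0.03,-0.79,0.36,0.14,-0.03,-0.79,0.36,0.14,-0.03,-0.79,0.36,0.14,-0.03,-0.79,0.36,0.14,-0.03,-0.79,0.36,0.14,-0.03,-0.79]}}

```text
time: 15.5
tool_pos: [0.5571, 0.252, 0.2747]
tcp_rot: [-0.762, -3.047, 0.001]
wrist_force: [0.4, -0.3, 0.5]
width: 1.0
grip_force: 0.0
```

Run:
```python
from h import *
p=shot("wrist"); save(p,"w5.png")
for l,z in (("rake_grip",.09),("rest",0),("rake",.01),("tray_side",.046),("tray_ridges",.016)):
    for r in viewer.spot_point(p,l):
        if r["score"]>.25: print(l,round(r["score"],2),np.round(r["point"]),np.round(at(p,r["point"],z),4)[:2])
go((.535,.335,.15,2.65))
```

```text
rake_grip 0.7 [358. 112.] [0.5332 0.3381]
rest 0.9 [345. 104.] [0.5322 0.3422]
rake 0.97 [342. 112.] [0.5365 0.3349]
tray_side 0.79 [199. 258.] [0.601 0.122]
tray_ridges 0.72 [102. 261.] [ 0.5571 -0.0034]
tray_ridges 0.69 [343. 111.] [0.5354 0.3352]
tray_ridges 0.48 [100. 258.] [ 0.5532 -0.0025]
now [0.5575 0.2499 0.2751] yaw 2.648 q6 -0.696 t 15.8
[0.0602 0.0643 0.1251] turn -0.002 or -0.002
```

View pics/w5.png

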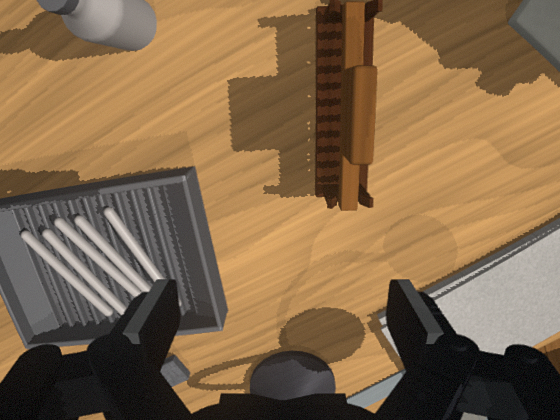

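The wrist view shows the rake with its bar edge running from (345,3) to (341,208) and its grip at (355–375, 66–163), almost vertical in the picture.

Run:
```python
from h import *
p=shot("wrist")
def ang(a,b,z):
    A,B=at(p,a,z),at(p,b,z); d=A-B; print(np.round(A[:2],4),np.round(B[:2],4),np.hypot(d[0],d[1]).round(4),np.arctan2(d[1],d[0])%np.pi)
ang((345,3),(341,208),.062)
ang((356,68),(352,162),.114); ang((377,68),(373,163),.114)
ang((316,6),(316,195),.012)
# tray wall tops
ang((193,168),(226,312),.046); ang((0,200),(193,168),.046)
top=shot("top"); save(top,"top1.png")
for l in("rake","rest"): print([(round(r["score"],2),np.round(r["extent"])) for r in viewer.boxes_of(p,l)][:2]) 
go((.534,.338,.15,2.65))
```

```text
[0.4465 0.3718] [0.617  0.2851] 0.1913 2.6714905892243794
[0.499  0.3463] [0.5655 0.3113] 0.0751 2.6568554134493736
[0.5067 0.3611] [0.5746 0.3267] 0.0762 2.6724281949884308
[0.43   0.3561] [0.6076 0.266 ] 0.1992 2.6720967748949236
[0.5112 0.1689] [0.6763 0.1091] 0.1756 2.7940773809940516
[ 0.4338 -0.0472] [0.5112 0.1689] 0.2296 1.226734432279718
[(0.58, array([358., 105.,  38., 207.])), (0.28, array([113., 253.,  78.,  77.]))]
[(0.75, array([350., 106.,  68., 210.]))]
now [0.5575 0.2507 0.2753] yaw 2.649 q6 -0.696 t 16.0
[0.062  0.0657 0.1253] turn -0.001 or -0.001
```

Request:
{"op": "step_arm", "data": {"series": [0.03,0.033,0.04,-0.02,0.06,0.066,0.08,-0.022,0.06,0.066,0.13,-0.022,0.06,0.066,0.17,-0.022,0.06,0.066,0.195,-0.022,0.06,0.066,0.203,-0.022,0.06,0.066,0.203,-0.022]}}

```text
time: 16.88
tool_pos: [0.5358, 0.3379, 0.0722]
tcp_rot: [-0.731, -3.055, 0.0]
wrist_force: [0.2, -0.9, 0.6]
width: 0.999
grip_force: 0.0
```

Request:
{"op": "step_arm", "data": {"series": [0,0,0,0,0,0,0,0,0,0,0,0,0,0,0,0,0,0,0,0,0,0,0,0], "gripper": 0, "newtons": 80}}

```text
time: 17.62
tool_pos: [0.536, 0.3381, 0.0729]
tcp_rot: [0.731, 3.055, 0.001]
wrist_force: [-1.1, -0.5, 5.6]
width: 0.222
grip_force: 78.3
```

Run:
```python
from h import *
go()
```

```text
now [0.536  0.3381 0.0729] yaw 2.672 q6 -0.577 t 17.62
```

Run:
```python
from h import *
p=shot("top")
c0=np.array([.5605,-.002]); t=2.798-np.pi; ex=np.array([np.cos(t),np.sin(t)]); ey=np.array([-ex[1],ex[0]])
for a,b in(((353,152),(357,282)),((370,160),(392,290)),((384,172),(415,298)),((416,165),(435,297)),((434,178),(461,305))):
    for c in(a,b):
        w=at(p,np.array(c)/2.2857+[110,90],.022)[:2]-c0; print(np.round([w@ex,w@ey],3),end=" ")
    print()
for y in(.104,.1,-.1,-.105):
    w=c0+ey*y; print(y,w.round(4))
w=c0+ey*.104
go((.536,.338,.135,2.671),(w[0],w[1],.135,2.798),(w[0],w[1],.085,2.798))
```

```text
[0.065 0.079] [-0.068  0.027] 
[0.063 0.058] [-0.064 -0.012] 
[0.056 0.039] [-0.064 -0.039] 
[0.075 0.009] [-0.056 -0.059] 
[ 0.068 -0.015] [-0.054 -0.088] 
0.104 [0.5955 0.0959]
0.1 [0.5942 0.0922]
-0.1 [ 0.5268 -0.0962]
-0.105 [ 0.5251 -0.1009]
now [0.536  0.3381 0.0729] yaw 2.672 q6 -0.577 t 17.68
[-0.0001 -0.     -0.0621] turn 0.001 or 0.001
[-0.1627 -0.1889 -0.0621] turn -0.126 or -0.126
[-0.1627 -0.189  -0.0121] turn -0.126 or -0.126
```

Request:
{"op": "step_arm", "data": {"series": [0,0,-0.015,0,0,0,-0.04,0,0,0,-0.065,0,-0.03,-0.035,-0.065,-0.03,-0.065,-0.075,-0.065,-0.06,-0.1,-0.115,-0.065,-0.09,-0.135,-0.155,-0.065,-0.126,-0.163,-0.189,-0.065,-0.126]}}

```text
time: 18.68
tool_pos: [0.5954, 0.0937, 0.1372]
tcp_rot: [-0.538, -3.095, 0.0]
wrist_force: [1.2, -0.0, -2.0]
width: 0.226
grip_force: 78.3
```

Run:
```python
from h import *
go((.5955,.0959,.084,2.798))
p=shot("wrist"); save(p,"w6.png")
```

```text
now [0.5954 0.0937 0.1372] yaw 2.798 q6 -1.112 t 18.68
[0.0007 0.0021 0.0532] turn -0.0 or -0.0
```

View pics/w6.png

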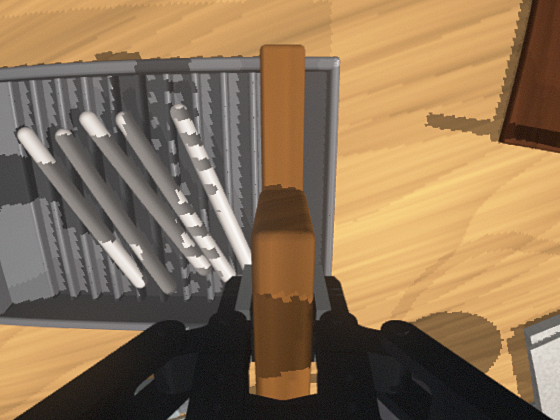

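The rake is over the tray's +y side with its bar parallel to the flutes (bar at column 285). The nearest rod end is at (250,262), still clear of the teeth. I'll lower the rake and comb.

Request:
{"op": "step_arm", "data": {"series": [0,0.002,0.025,0,0,0.002,0.048,0,0,0.002,0.053,0,0,0.002,0.053,0]}}

```text
time: 19.23
tool_pos: [0.5958, 0.0977, 0.084]
tcp_rot: [-0.537, -3.095, 0.0]
wrist_force: [-0.2, 0.6, -1.4]
width: 0.225
grip_force: 78.7
```

Request:
{"op": "step_arm", "data": {"series": [0,-0.003,0,0,0,-0.006,0,0,0,-0.009,0,0,0,-0.012,0,0,0,-0.015,0,0,0,-0.018,0,0,0,-0.021,0,0,0,-0.024,0,0]}}

```text
time: 20.23
tool_pos: [0.588, 0.0747, 0.0841]
tcp_rot: [-0.537, -3.095, -0.0]
wrist_force: [-0.5, 0.2, -3.0]
width: 0.227
grip_force: 78.7
```

Request:
{"op": "step_arm", "data": {"series": [0,-0.003,0,0,0,-0.006,0,0,0,-0.009,0,0,0,-0.012,0,0,0,-0.015,0,0,0,-0.018,0,0,0,-0.021,0,0,0,-0.024,0,0]}}

```text
time: 21.22
tool_pos: [0.5798, 0.0521, 0.0841]
tcp_rot: [-0.537, -3.095, 0.0]
wrist_force: [0.6, -0.1, -1.4]
width: 0.225
grip_force: 78.7
```

Request:
{"op": "step_arm", "data": {"series": [0,-0.003,0,0,0,-0.006,0,0,0,-0.009,0,0,0,-0.012,0,0,0,-0.015,0,0,0,-0.018,0,0,0,-0.021,0,0,0,-0.024,0,0]}}

```text
time: 22.22
tool_pos: [0.5718, 0.0295, 0.0842]
tcp_rot: [0.537, 3.095, 0.0]
wrist_force: [-0.5, -0.3, -1.6]
width: 0.224
grip_force: 78.8
```

Run:
```python
from h import *
go()
p=shot("wrist"); save(p,"w7.png")
```

```text
now [0.5718 0.0295 0.0842] yaw 2.798 q6 -1.219 t 22.23
```

View pics/w7.png

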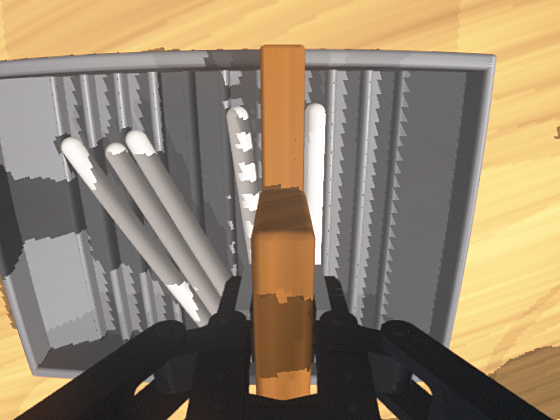

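The first rod lies in a flute behind the rake, at column 316. The second, at column 240, is turning parallel, and the comb is working. Carrying on.

Request:
{"op": "step_arm", "data": {"series": [0,-0.003,0,0,0,-0.006,0,0,0,-0.009,0,0,0,-0.012,0,0,0,-0.015,0,0,0,-0.018,0,0,0,-0.021,0,0,0,-0.024,0,0]}}

```text
time: 23.28
tool_pos: [0.5638, 0.0069, 0.0842]
tcp_rot: [0.537, 3.095, 0.0]
wrist_force: [-0.1, 0.9, -2.1]
width: 0.225
grip_force: 78.8
```

Request:
{"op": "step_arm", "data": {"series": [0,-0.003,0,0,0,-0.006,0,0,0,-0.009,0,0,0,-0.012,0,0,0,-0.015,0,0,0,-0.018,0,0,0,-0.021,0,0,0,-0.024,0,0]}}

```text
time: 24.28
tool_pos: [0.5555, -0.0157, 0.0841]
tcp_rot: [-0.537, -3.095, 0.0]
wrist_force: [0.4, -0.6, -3.3]
width: 0.223
grip_force: 78.6
```

Request:
{"op": "step_arm", "data": {"series": [0,-0.003,0,0,0,-0.006,0,0,0,-0.009,0,0,0,-0.012,0,0,0,-0.015,0,0,0,-0.018,0,0,0,-0.021,0,0,0,-0.024,0,0]}}

```text
time: 25.28
tool_pos: [0.5475, -0.0382, 0.0841]
tcp_rot: [-0.537, -3.095, -0.0]
wrist_force: [-1.3, -0.1, -1.2]
width: 0.228
grip_force: 78.8
```

Request:
{"op": "step_arm", "data": {"series": [0,-0.003,0,0,0,-0.006,0,0,0,-0.009,0,0,0,-0.012,0,0,0,-0.015,0,0,0,-0.018,0,0,0,-0.021,0,0,0,-0.024,0,0]}}

```text
time: 26.28
tool_pos: [0.5394, -0.0609, 0.0841]
tcp_rot: [-0.537, -3.095, 0.0]
wrist_force: [0.1, 0.6, -2.5]
width: 0.224
grip_force: 78.8
```

Request:
{"op": "step_arm", "data": {"series": [0,-0.003,0,0,0,-0.006,0,0,0,-0.009,0,0,0,-0.012,0,0,0,-0.015,0,0,0,-0.018,0,0,0,-0.018,0,0,0,-0.018,0,0]}}

```text
time: 27.28
tool_pos: [0.5334, -0.0776, 0.0841]
tcp_rot: [0.537, 3.095, 0.0]
wrist_force: [-0.7, 0.6, -2.8]
width: 0.228
grip_force: 78.8
```

Run:
```python
from h import *
go()
p=shot("wrist"); save(p,"w8.png")
```

```text
now [ 0.5334 -0.0776  0.0841] yaw 2.798 q6 -1.418 t 27.27
```

View pics/w8.png

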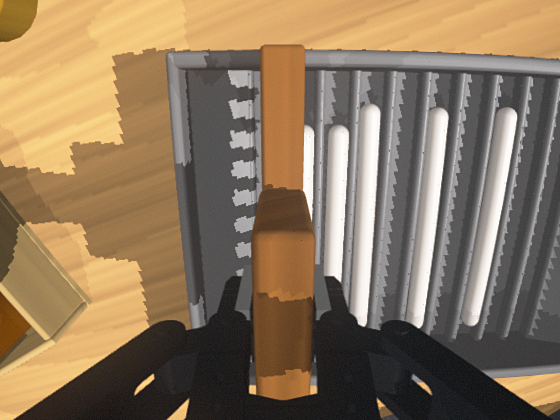

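All five rods lie behind the rake, parallel and one to a flute, at columns 308, 338, 370, 437 and 507. I'll lift the rake and look again from the way back to the rest.

Request:
{"op": "step_arm", "data": {"series": [0,0,-0.02,0,0,0,-0.06,0,0,0.04,-0.08,0,0,0.09,-0.09,0,0,0.14,-0.1,0,0,0.18,-0.1,0,0,0.19,-0.1,0,0,0.19,-0.1,0]}}

```text
time: 28.32
tool_pos: [0.5971, 0.1016, 0.1837]
tcp_rot: [-0.535, -3.095, 0.001]
wrist_force: [0.4, -0.1, -2.6]
width: 0.221
grip_force: 79.1
```

Run:
```python
from h import *
go((.536,.338,.15,2.671),(.536,.338,.0725,2.671))
p=shot("wrist"); save(p,"w9.png")
c0=np.array([.5605,-.002]); t=2.798-np.pi; ex=np.array([np.cos(t),np.sin(t)]); ey=np.array([-ex[1],ex[0]])
for r in viewer.spot_point(p,"rod0"):
    w=at(p,r["point"],.012)[:2]-c0; print(round(r["score"],2),np.round(r["point"]),np.round([w@ex,w@ey],3))
```

```text
now [0.5971 0.1016 0.1837] yaw 2.799 q6 -1.101 t 28.32
[0.1369 0.2022 0.0336] turn 0.128 or 0.128
[0.1369 0.2022 0.1111] turn 0.128 or 0.128
0.95 [111. 199.] [ 0.013 -0.048]
0.87 [125. 186.] [ 0.001 -0.032]
0.73 [216. 187.] [0.002 0.05 ]
0.72 [170. 184.] [-0.     0.009]
0.58 [ 87. 199.] [ 0.014 -0.071]
```

View pics/w9.png

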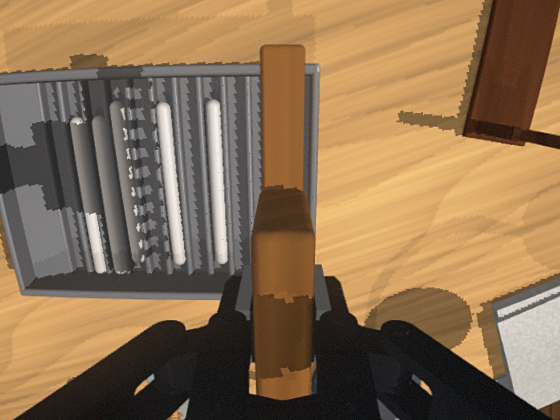

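The five rods lie in flutes -70, -50, -30, +10 and +50 (columns 90, 110, 128, 170 and 215). Now the rake goes back to its rest.

Request:
{"op": "step_arm", "data": {"series": [0.03,0.045,0.01,0.03,0.06,0.09,0.02,0.06,0.09,0.135,0.03,0.09,0.12,0.175,0.034,0.128,0.137,0.202,0.034,0.128,0.137,0.202,0.034,0.128,0.137,0.202,0.034,0.128,0.137,0.202,0.034,0.128]}}

```text
time: 29.42
tool_pos: [0.537, 0.336, 0.1501]
tcp_rot: [0.737, 3.054, -0.001]
wrist_force: [-0.7, 0.0, -2.4]
width: 0.224
grip_force: 79.4
```

Run:
```python
from h import *
go((.536,.338,.0725,2.672))
```

```text
now [0.537  0.336  0.1501] yaw 2.668 q6 -0.577 t 29.43
[0.0018 0.0014 0.0776] turn -0.004 or -0.004
```

Request:
{"op": "step_arm", "data": {"series": [0.002,0.0015,0.01,-0.004,0.002,0.0015,0.025,-0.004,0.002,0.0015,0.038,-0.004,0.002,0.0015,0.048,-0.004,0.002,0.0015,0.056,-0.004,0.002,0.0015,0.062,-0.004,0.002,0.0015,0.068,-0.004,0.002,0.0015,0.07,-0.004]}}

```text
time: 30.42
tool_pos: [0.5353, 0.3398, 0.0798]
tcp_rot: [-0.728, -3.056, 0.0]
wrist_force: [-0.0, 0.3, -2.2]
width: 0.224
grip_force: 79.4
```

Request:
{"op": "step_arm", "data": {"series": [0,0,0.003,0,0,0,0.006,0,0,0,0.0075,0,0,0,0.0075,0]}}

```text
time: 30.92
tool_pos: [0.5355, 0.3399, 0.073]
tcp_rot: [0.728, 3.056, 0.0]
wrist_force: [-1.6, -0.7, 0.3]
width: 0.222
grip_force: 79.7
```

Request:
{"op": "step_arm", "data": {"series": [0,0,0,0,0,0,0,0,0,0,0,0,0,0,0,0,0,0,-0.02,0,0,0,-0.07,0,0,0,-0.13,0,0,0,-0.17,0], "gripper": 1}}

```text
time: 31.92
tool_pos: [0.5367, 0.3406, 0.2482]
tcp_rot: [0.727, 3.052, 0.006]
wrist_force: [-0.2, -0.4, 0.5]
width: 0.998
grip_force: 0.0
```

Request:
{"op": "step_arm", "data": {"series": [-0.06,-0.06,-0.04,0,-0.06,-0.06,-0.04,0,-0.06,-0.06,-0.04,0,-0.06,-0.06,-0.04,0]}}

```text
time: 32.42
tool_pos: [0.5616, 0.2597, 0.2831]
tcp_rot: [-0.728, -3.056, -0.001]
wrist_force: [0.2, 0.3, -0.2]
width: 1.0
grip_force: 0.0
```

Run:
```python
from h import *
a=shot("wrist")["image"]; b=shot("top")["image"][90:300,110:460]
b=cv2.resize(b,(560,336)); b=cv2.copyMakeBorder(b,0,84,0,0,cv2.BORDER_CONSTANT)
a=cv2.resize(a,(400,300)); b=cv2.resize(b,(400,300))
s=cv2.resize(shot("scene")["image"][130:340,80:480],(800,300*1))
cv2.imwrite("pics/f.png",np.vstack([np.hstack([a,b]),s])[:,:,::-1])
```

```text
(no output)
```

View pics/f.png

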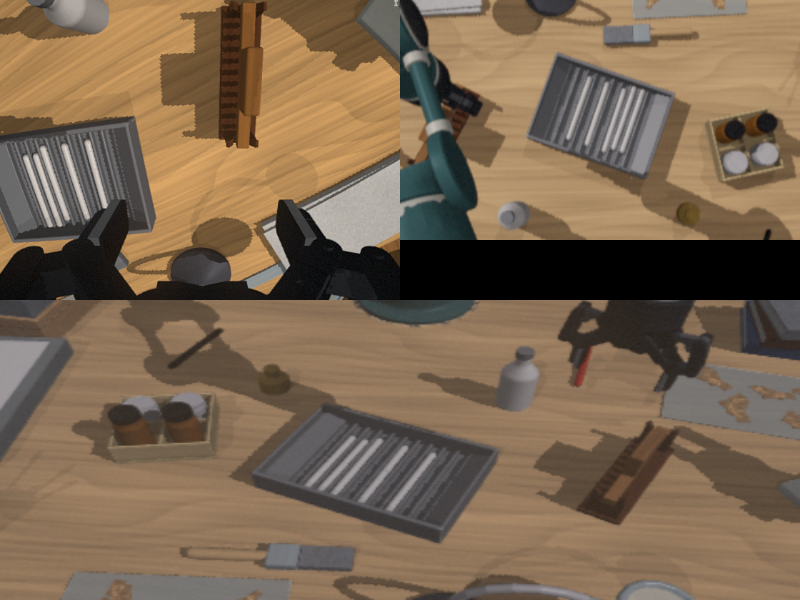

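The final pictures show the jars upright in their cells, five parallel rods in the flutes, and the rake in its rest. The gripper is clear of everything, so I'm handing in.

```bash
python3 -c "
from workcell import job
print(job.finish_job())"
```

```text
the job is handed in; nothing more can be done
None
```

The job is handed in, but no verdict came back: in the last pictures, at about 32 s of the 72 s, both jars stand upright in the crate, all five rods lie parallel in separate flutes, the rake hangs teeth down in its rest, and the tins, brush, weight and wash bottle were left alone.

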